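# Unhook the clamp drawer over its retaining lip

## Robot

A 6-joint arm with a two-finger parallel gripper is mounted at the origin on the work surface. World frame = base frame: x ahead of the robot, y to its left, z up, the work surface at z = 0. Lengths are in m, angles in rad, forces in N, time in s.
With the tool pointing down it reaches from about 0.275 to 0.975 m from the base axis. Payload 8.4 kg.
Tool frame: the origin (TCP) lies at the very end of the fingers, on their centre line; the grasp point (between the pads) lies 19 mm behind it (r.tcp_to_grasp is the distance from the TCP to the grasp point, in m); y points along the fingers, z is the direction in which the jaws open and shut, and the axes are right-handed (so a half turn about y gives the same grasp; the last joint's range is limited). The gripper opens to 92 mm and grips with 3 to 60 N. Pads are 20 mm wide; open, the fingers measure 128 mm over their backs; the gripper's body (75 mm by 189 mm) begins 69 mm behind the grasp point.
Start: joints at [1.304, 0.353, 1.633, -0, 1.155, -0.002], TCP at [0.164, 0.603, 0.215] pointing down, gripper open.
Joint ranges: [-2.63, 2.63], [-0.92, 2.1], [0.06, 2.66], [-1.3, 4.44], [0, 2.69], [-3.02, 3.02]. Speed limits (rad/s): [2.22, 2.22, 2.79, 3.14, 3.14, 3.14].

## Interface

Orientations are given as a unit quaternion [w, x, y, z].
In Python, from bench import observe, eyes, order, spotter, r gives the robot as it stands. The module is installed in compiled form; this text tells all that it offers.
- The arm moves only by the tool carry_out, never from a script. Its arguments are lists of equal length, an entry for each row: "grip": the opening, from 0 (shut) to 1 (fully open); "delta_pos": the shift along the tool's x, y, z in cm, a list of three; "delta_rot": the turn, a rotation vector about the tool's x, y, z in rad, a list of three. In form: {"grip": [grip, ...], "delta_pos": [[dx, dy, dz], ...], "delta_rot": [[wx, wy, wz], ...]}. A call has 1 to 12 rows; each row shifts and turns the commanded pose from where the row before left it, along the tool's axes as they then stand; what a row does not reach is not made up. A row lasts 1/10 s, in which the tool goes at most 50 mm and 8.59 degrees, less where a joint would pass 70% of its speed; a pose out of reach is approached as far as the arm can. A call is refused whole if a number of a shift passes 5 or a number of a turn 0.15, either way. A call with a gripper value outside its range is refused whole. The fingers move at their own pace and stop on an object; "newtons" is the grip in N (left out, the last holds). Time passes only in rows, so rows that do not move let the fingers close. It gives the time, the measured TCP pose, the force and the opening at its end, in the units of the state.
- observe(): the state, without advancing time (a new reading comes with each control period).
- eyes.read_camera(name): name is "scene" or "top"; returns a dict with "frame" (384x512x3 uint8, red, green, blue), "camera_matrix" (3x3 intrinsics, pixels), "extrinsics" (4x4, takes a point from camera to world coordinates). Camera axes: x right, y down, z forward; pixel columns grow to the right and rows downward; lengths in m; the calibration is good to about 2 mm. A picture is of the moment at which its call begins. There is no depth.
- order.finish_job(): hands the job in, once; it reports no verdict.
Trained networks look in a picture, given as the dict that the camera call returned (one of the last four; its "shot" number tells which), for a name from the list of things; names that differ only in an ending like _2 or _b are one class to them, and where a whole thing is asked for, a point or a joint stands for the part that bears it (a point fixed in the world has none). Each returns a list of dicts, best first, with "score" (0 to 1); they miss things now and then, are a little off and sometimes report something else, mostly with a low value. They report only what shows in the picture. A call takes as long as a camera call.
- spotter.outline_of(picture, target): "mask" (384x512 bool, what is visible of it) and "uv" ([column, row] in pixels, amid what is visible of it).
The state is a dict: "time_s": time; "q": joint angles; "joint_velocities": joint speeds; "tau": joint torques, N m; "eef_pos": TCP position; "ee_rot": TCP orientation; "contact_force": force on the tool from outside, world axes, zero at the start; "ft_torque": the same for the moment, N m; "gripper_width": opening from 0.0 (shut) to 1.0 (fully open).
Only numpy, scipy, OpenCV 4.12 (cv2) and the standard library are available. Lean on these libraries where they do the work, as an engineer would, in place of code of your own. Each camera call takes 0.05 s, during which the arm holds its last target.

## Task

The small white metal clamp drawer under the counter is due for wiping down: it stands half open, caught on the retaining lip in its bay. Raise its front so that it tilts back just enough for its stop to clear the lip without forcing it against the bay, draw it out, and set it down gently, upright and flat inside the shallow steel wash tray, leaving the things on the counter where they are.

Things in the scene. Friction and masses are not known exactly. Their poses are not given: they have to be found in the camera images.
- bay: Fixed low white counter unit, granite-look top 410 mm wide at 125 mm height. Origin: on the bench (z = 0), mid-width, in the plane of the drawer bay's mouth; x points into the bay, y left, z up. A runner deck 12 mm high reaches from 66 mm before the mouth to the bay's back wall, 104 mm behind it; bay 132 mm wide. Drawer-to-bay contact over 20 N while tilted (40 N otherwise) counts as forcing.
- mouth (a point): Centre of the mouth on the deck (bay axes). An adjustable face frame stands here: a retaining lip 80 mm wide, 0 to 4 mm behind this plane, its top 4 to 18 mm above the deck; and a header, 20 to 24 mm behind this plane, its lower edge always 56.6 mm higher than the lip's top. The frame's height setting differs each time and is NOT measured: feel for it.
- holddown (a point): Middle of the front lower edge of a fixed bar in the bay, 79 mm behind the mouth, 14.5 mm above the deck. It covers the drawer's rear tongue with 2.5 mm play, so the drawer's rear cannot be raised before it is drawn forward 9 mm.
- drawer_mid (a point): Middle of the loose white metal drawer (0.3 to 0.5 kg), 34 mm above its skids' underside; x to its rear, y left, z up. It starts on the deck, nearly square to the bay, this point near the mouth plane. Inner floor 9 mm below; side walls (120 mm apart outside) and rear wall (70 mm to the rear) end 22 mm above. A rear tongue, 22 to 27 mm below this point, ends 88 mm to the rear.
- drawer_pull (a point): Middle of the top edge of the drawer's front panel (74 mm before, 34 mm above drawer_mid); panel 8 mm thick, 124 mm wide, 65 mm high. Pinch it from above, one finger before it and one inside the drawer. Axes as drawer_mid. Close gently first: a hard squeeze (90 N) at once can jerk the drawer against the bay.
- drawer_heel (a point): Rear end of the skids' underside, mid-width (68 mm behind, 34 mm below drawer_mid). Tilting back (front up) pivots here. Frame lowest: the stop clears the lip at 3 degrees, the walls meet the header at 5.5; middle 9 and 12; highest 16 and 19. Too little tilt and the stop catches the lip with a firm resistance when drawn. Once clear, draw it out along its own slant.
- drawer_stop (a point): Middle of the front lower edge of the stop rib under the drawer (7 mm behind, 33 mm below drawer_mid; 5 mm thick, 70 mm wide). It stands about 3 mm behind the lip and must be lifted over it.
- tray_in (a point): Centre of the inner floor (3 mm above the bench) of the open, shallow stainless wash tray, fixed on the bench left or right of the drawer: 245 x 205 mm outside (x, y of its own axes), walls 3 mm thick and 18 mm high.
- caddy: Closed grey supply box with white lid, fixed on the bench on the other side from the tray; 166 x 126 x 70 mm high, origin in the middle of its underside. An obstacle.
- jar: Small frosted glass jar on the counter, 44 mm diameter, 55 mm high; origin in its underside. Leave alone.
- stopper: Hard rubber stopper on the counter, 36 mm diameter, 32 mm high; origin in its underside. Leave alone.
- forceps: Steel ratchet forceps lying on the counter, 145 mm long along its x, 10 mm high; origin at the pivot, underside. Leave alone.
- clamps: White strip with four teal pinch clamps on the counter, 110 mm long along its y, 24 mm high; origin in the middle of its underside. Leave alone.

How it is judged:
By the outcome, as a careful person would: the job done as asked, in the order asked, and still so for the second after the job is handed in, with the robot touching nothing.
It also fails if it takes over 61 s, if anything falls off the work surface, if the arm or the gripper's body presses on something with over 40 N, if the wrist force passes 120 N, or if a joint passes its speed limit or range.

## Working session

There is one attempt and no reset: what is moved stays moved. The work goes in short steps, Python scripts to look and compute and a tool call to move; the robot and the scene stay as the last step left them, time stands still between calls to the robot, and variables do not carry over. Pictures are saved under pics/ and viewed, and the job is handed in when it is done.

Besides the shell and the picture viewer there is one more tool, called after "Request:" as name(argument=value, ...) on one line, values as JSON. carry_out: Moves the arm, as the interface text tells. Its arguments: {"type":"object","properties":{"grip":{"type":"array"},"delta_pos":{"type":"array"},"delta_rot":{"type":"array"},"newtons":{"type":"number"}},"required":["grip","delta_pos","delta_rot"]}

```bash
mkdir -p pics; ls; cat > h.py <<'E'
import numpy as np, cv2, json
from scipy.spatial.transform import Rotation as R
def save(im,name): cv2.imwrite('pics/'+name+'.png', cv2.cvtColor(im,cv2.COLOR_RGB2BGR))
def proj(p,pic):
    T=np.linalg.inv(pic['extrinsics']); P=np.atleast_2d(p); c=P@T[:3,:3].T+T[:3,3]; u=c@np.array(pic['camera_matrix']).T; return u[:,:2]/u[:,2:]
def ray(uv,pic,z):
    K=np.array(pic['camera_matrix']);E=np.array(pic['extrinsics']); d=E[:3,:3]@np.linalg.inv(K)@np.array([uv[0],uv[1],1.]); o=E[:3,3]; return o+d*(z-o[2])/d[2]
E
python3 - <<'E'
from h import *
from bench import observe, eyes, order, spotter, r
s=observe(); print({k:np.round(v,3).tolist() for k,v in s.items()})
import pickle
D={}
for n in ['scene','top']:
    p=eyes.read_camera(n); D[n]=p; save(p['frame'],n+'0'); print(n,np.round(p['extrinsics'],3).tolist(),np.round(p['camera_matrix'],1).tolist())
    M={}
    for t in ['bay','drawer_mid','tray_in','caddy','jar','stopper','forceps','clamps']:
        o=spotter.outline_of(p,t)
        for q in o[:2]:
            print(n,t,round(q['score'],2),np.round(q['uv'],1),q['mask'].sum())
        M[t]=o[0]['mask'] if o else None
    D[n+'m']=M
pickle.dump(D,open('d0.pkl','wb'))
print([a for a in dir(r) if a[0]!='_'], r.tcp_to_grasp)
E
```

```text
pics
{'time_s': 0.0, 'q': [1.304, 0.354, 1.634, 0.0, 1.155, -0.002], 'joint_velocities': [-0.0, 0.001, -0.0, -0.001, -0.001, 0.0], 'tau': [0.003, -59.386, -33.422, 0.07, 0.023, -0.0], 'eef_pos': [0.163, 0.603, 0.214], 'ee_rot': [-0.7, 0.701, -0.093, 0.093], 'contact_force': [-0.168, -0.249, -0.59], 'ft_torque': [-0.023, 0.072, 0.028], 'gripper_width': 0.997}
scene [[-0.65, 0.533, -0.542, 1.12], [0.76, 0.447, -0.472, 0.435], [-0.01, -0.718, -0.695, 0.741], [0.0, 0.0, 0.0, 1.0]] [[400.7, 0.0, 259.6], [0.0, 400.7, 182.4], [0.0, 0.0, 1.0]]
scene bay 0.61 [223.  230.7] 20055
scene drawer_mid 0.63 [268.9 183. ] 729
scene tray_in 0.61 [391.9 219.3] 7543
scene caddy 0.98 [227.6 131. ] 2732
scene jar 0.78 [255.8 238.8] 690
scene jar 0.66 [172.8 175.1] 628
scene stopper 0.59 [226.8 216.7] 283
scene forceps 0.76 [206.  207.3] 249
scene forceps 0.33 [264.2 184.7] 739
scene clamps 0.82 [171.8 175.1] 641
top [[0.021, -0.987, 0.161, 0.435], [-1.0, -0.021, -0.0, -0.005], [0.004, -0.161, -0.987, 1.143], [0.0, 0.0, 0.0, 1.0]] [[470.7, 0.0, 254.5], [0.0, 470.7, 189.7], [0.0, 0.0, 1.0]]
top bay 0.6 [257.3 122.5] 17407
top drawer_mid 0.97 [259.1 187.5] 2175
top tray_in 0.84 [137.6 259.8] 9192
top tray_in 0.19 [239.5 113.3] 192
top jar 0.66 [191.  101.9] 428
top stopper 0.6 [235.7 113.2] 164
top forceps 0.64 [263.5 125. ] 473
top clamps 0.68 [314.2 120.8] 825
top clamps 0.51 [256.8 188.7] 2181
['Unreachable', 'tcp_to_grasp'] 0.0187
```

View pics/scene0.png

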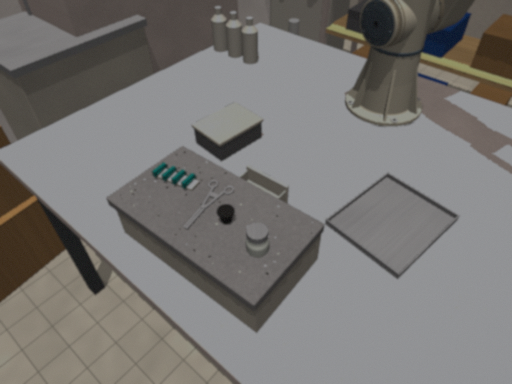

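View pics/top0.png

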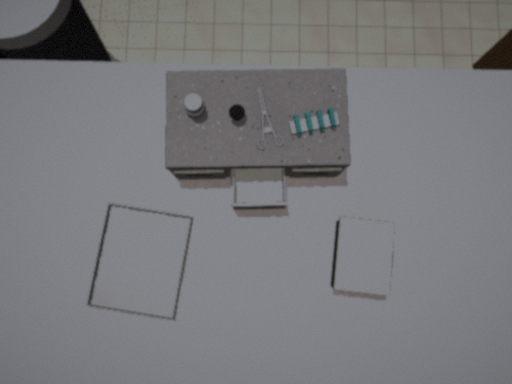

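The counter lies ahead of the robot with the drawer facing it (drawer in top picture around (259,188)). The tray is on the left (+y, around (140,262)) and the caddy on the right. I'll measure the edges on enlarged crops.

```bash
python3 - <<'E'
from h import *
import pickle
D=pickle.load(open('d0.pkl','rb'))
p=D['top']; f=p['frame']
def crop(f,x0,y0,x1,y1,k,n):
    c=cv2.resize(f[y0:y1,x0:x1],None,fx=k,fy=k,interpolation=cv2.INTER_CUBIC); c=cv2.convertScaleAbs(c,alpha=1.5); save(c,n)
crop(f,210,150,310,220,8,'c1'); crop(f,80,195,200,325,4,'c2')
crop(D['scene']['frame'],200,140,330,240,6,'c3')
for t in ['bay','drawer_mid','tray_in']:
    m=D['topm'][t].astype(np.uint8); c=max(cv2.findContours(m,0,2)[0],key=cv2.contourArea); rr=cv2.minAreaRect(c); print(t,rr); b=cv2.boxPoints(rr)
    z={'bay':.125,'drawer_mid':.08,'tray_in':.018}[t]
    print(np.round([ray(q,p,z) for q in b],4).tolist())
E
```

```text
bay ((256.76263427734375, 135.47991943359375), (133.637939453125, 185.06748962402344), 88.49256896972656)
[[0.8714, 0.2106, 0.125], [0.8927, -0.2121, 0.125], [0.5837, -0.2164, 0.125], [0.5644, 0.1868, 0.125]]
drawer_mid ((259.0, 188.0), (42.0, 54.0), 90.0)
[[0.6609, 0.0478, 0.08], [0.6636, -0.0767, 0.08], [0.5661, -0.0777, 0.08], [0.5635, 0.045, 0.08]]
tray_in ((139.29652404785156, 260.64569091796875), (88.72291564941406, 106.96893310546875), 10.366321563720703)
[[0.3385, 0.3807, 0.018], [0.5861, 0.3538, 0.018], [0.552, 0.142, 0.018], [0.3067, 0.1762, 0.018]]
```

View pics/c1.png

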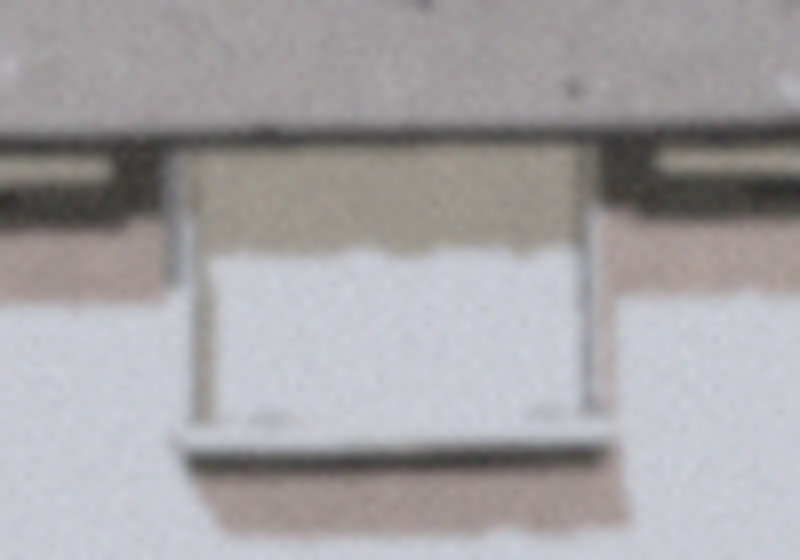

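View pics/c2.png

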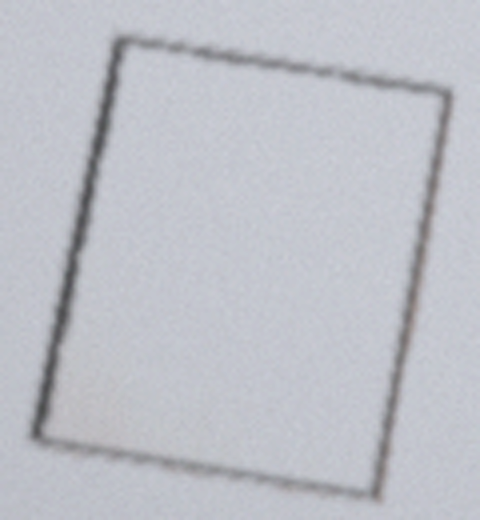

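View pics/c3.png

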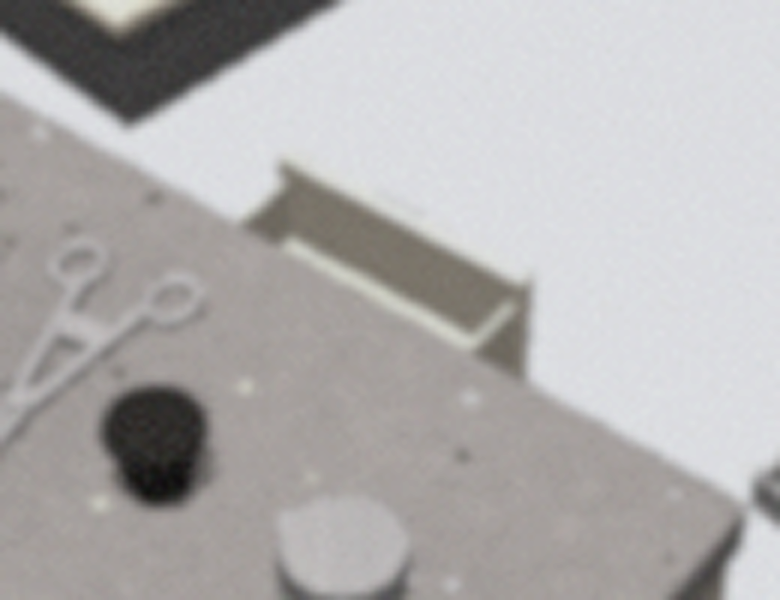

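```bash
python3 - <<'E'
from h import *
import pickle
D=pickle.load(open('d0.pkl','rb'))
p=D['top'];s=D['scene']
c=lambda u,v,x0,y0,k:((u+.5)/k-.5+x0,(v+.5)/k-.5+y0)
L=ray(c(180,440,210,150,8),p,.08);Rr=ray(c(614,430,210,150,8),p,.08)
print('top panel',L,Rr,(L+Rr)/2,np.linalg.norm(L-Rr), np.degrees(np.arctan2(-(Rr-L)[0]*-1,-(Rr-L)[1])))
# yaw: y axis dir = L-R
d=L-Rr; print('yaw',np.degrees(np.arctan2(-d[0],d[1])))
A=ray(c(283,160,200,140,6),s,.08);B=ray(c(530,282,200,140,6),s,.08)
print('scene panel',A,B,(A+B)/2,np.linalg.norm(A-B)); d=B-A; print(np.degrees(np.arctan2(-d[0],d[1])))
# counter front edge
m=D['topm']['bay']
g=cv2.cvtColor(p['frame'],cv2.COLOR_RGB2GRAY)
A=ray(c(0,148,210,150,8),p,.125);B=ray(c(800,132,210,150,8),p,.125); print('counter edge',A,B); d=A-B; print(np.degrees(np.arctan2(-d[0],d[1])))
# tray corners (top of wall outside)
co=[(118,38),(452,90),(378,498),(34,438)]
W=np.array([ray(c(u,v,80,195,4),p,.018) for u,v in co]); print(W.round(4).tolist(),W.mean(0)); 
print([np.linalg.norm(W[i]-W[(i+1)%4]).round(4) for i in range(4)])
d=(W[0]-W[3])+(W[1]-W[2]); print('tray yaw',np.degrees(np.arctan2(d[1],d[0])))
print('scene proj of tray',proj(W,s).round(1).tolist())
m=D['scenem']['tray_in'].astype(np.uint8); cc=max(cv2.findContours(m,0,2)[0],key=cv2.contourArea); print(cv2.boxPoints(cv2.minAreaRect(cc)).tolist())
# caddy
co=[(340,217),(394,219),(390,295),(337,293)]
print('caddy',[ray(q,p,.07).round(3).tolist() for q in co])
for t,z in [('jar',.18),('stopper',.157),('forceps',.135),('clamps',.149)]:
    mm=D['topm'][t]; v,u=np.nonzero(mm); print(t,ray((u.mean(),v.mean()),p,z-.01).round(3))
f=cv2.resize(s['frame'],None,fx=1.5,fy=1.5)
q=proj(W,s)*1.5
for a in q: cv2.circle(f,tuple(int(x) for x in a),3,(255,0,0),1)
save(f,'trayproj')
E
```

```text
top panel [0.57363585 0.04516757 0.08      ] [ 0.57915154 -0.07825097  0.08      ] [ 0.5763937 -0.0165417  0.08     ] 0.1235417334093596 2.558902006486994
yaw 2.558902006486994
scene panel [ 0.58201869 -0.07565375  0.08      ] [0.5733896  0.04616912 0.08      ] [ 0.57770415 -0.01474231  0.08      ] 0.12212810174827615
4.051669099881582
counter edge [0.64787243 0.09500177 0.125     ] [ 0.65718108 -0.12568643  0.125     ]
2.4153114866038674
[[0.5764, 0.3438, 0.018], [0.5493, 0.1417, 0.018], [0.3115, 0.1745, 0.018], [0.3412, 0.376, 0.018]] [0.44461977 0.25901842 0.018     ]
[np.float64(0.2039), np.float64(0.2401), np.float64(0.2037), np.float64(0.2374)]
tray yaw -7.827918492995775
scene proj of tray [[398.5, 272.5], [325.1, 217.9], [385.7, 171.9], [456.7, 215.1]]
[[322.3575439453125, 222.77285766601562], [376.3724365234375, 151.99472045898438], [459.78948974609375, 215.65512084960938], [405.77459716796875, 286.4332580566406]]
caddy [[0.552, -0.202, 0.07], [0.55, -0.326, 0.07], [0.379, -0.312, 0.07], [0.381, -0.194, 0.07]]
jar [0.776 0.129 0.17 ]
stopper [0.771 0.039 0.147]
forceps [ 0.754 -0.026  0.125]
clamps [ 0.755 -0.133  0.139]
```

View pics/trayproj.png

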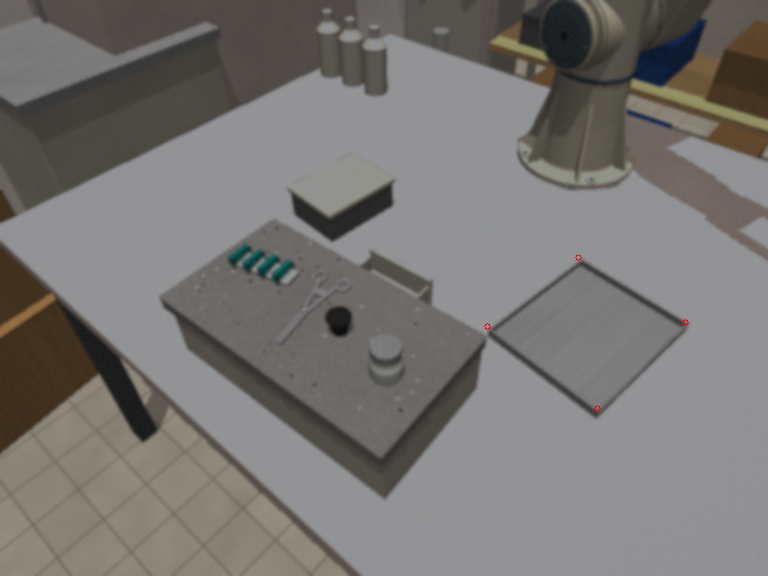

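```bash
cat >> h.py <<'E'
def pose():
    from bench import observe
    s=observe(); q=s['ee_rot']; return np.array(s['eef_pos']),R.from_quat([q[1],q[2],q[3],q[0]]),s
def target(yaw,tilt=0,flip=False):
    # drawer axes
    x=np.array([np.cos(yaw),np.sin(yaw),0]);z=np.array([0,0,1.]);y=np.cross(z,x)
    # tilt: front up => x axis points down at rear
    xd=np.cos(tilt)*x-np.sin(tilt)*z; zd=np.cos(tilt)*z+np.sin(tilt)*x
    ty=-zd; tz=xd*(-1 if flip else 1); tx=np.cross(ty,tz)
    return R.from_matrix(np.array([tx,ty,tz]).T)
def delta(pt,Rt):
    p,Rc,s=pose(); w=(Rc.inv()*Rt).as_rotvec(); d=Rc.inv().apply(np.array(pt)-p); dt=Rt.inv().apply(np.array(pt)-p)
    print('t',round(s['time_s'],2),'p',p.round(4),'rotvec tool',w.round(4),'shift(cm) in current axes',(d*100).round(2),'in target axes',(dt*100).round(2),'F',np.round(s['contact_force'],1),'T',np.round(s['ft_torque'],2),'grip',round(s['gripper_width'],3))
E
python3 - <<'E'
from h import *
p,Rc,s=pose(); print(Rc.as_matrix().round(3))
y=np.radians(2.7)
for f in (0,1): delta([.577,-.016,.15],target(y,0,f))
E
```

```text
[[ 0.965  0.     0.262]
 [-0.262 -0.     0.965]
 [ 0.    -1.    -0.   ]]
t 0.9 p [0.1636 0.6032 0.2146] rotvec tool [0.     1.2589 0.    ] shift(cm) in current axes [ 56.11   6.46 -48.94] in target axes [63.8   6.46 38.38] F [-0.5 -0.5  0.4] T [-0.04  0.01  0.04] grip 0.999
t 0.9 p [0.1636 0.6032 0.2146] rotvec tool [ 0.     -1.8827 -0.    ] shift(cm) in current axes [ 56.11   6.46 -48.94] in target axes [-63.8    6.46 -38.38] F [-0.5 -0.5  0.4] T [-0.04  0.01  0.04] grip 0.999
```

Request:
carry_out(grip=[0.45,0.45,0.45,0.45,0.45,0.45,0.45,0.45,0.45,0.45,0.45,0.45], delta_pos=[[0,0,0],[0,0,0],[0,0,0],[0,0,0],[0,0,0],[0,0,0],[0,0,0],[0,0,0],[0,0,0],[0,0,0],[0,0,0],[0,0,0]], delta_rot=[[0,0.105,0],[0,0.105,0],[0,0.105,0],[0,0.105,0],[0,0.105,0],[0,0.105,0],[0,0.105,0],[0,0.105,0],[0,0.105,0],[0,0.105,0],[0,0.105,0],[0,0.105,0]], newtons=5)

```text
time_s: 2.1
eef_pos: [0.1636, 0.6032, 0.2146]
ee_rot: [0.51, -0.51, 0.489, -0.489]
contact_force: [0.1, -0.3, 0.6]
gripper_width: 0.449
```

Request:
carry_out(grip=[0.45,0.45,0.45,0.45,0.45,0.45,0.45,0.45,0.45,0.45], delta_pos=[[2,0,1.2],[3.5,0,2.1],[3.5,0,2.1],[3.5,0,2.1],[3.5,0,2.1],[3.5,0,2.1],[3.5,0,2.1],[3.5,0,2.1],[3.5,0,2.1],[3.5,0,2.1]], delta_rot=[[0,0,0],[0,0,0],[0,0,0],[0,0,0],[0,0,0],[0,0,0],[0,0,0],[0,0,0],[0,0,0],[0,0,0]])

```text
time_s: 3.1
eef_pos: [0.3805, 0.2764, 0.2149]
ee_rot: [0.512, -0.511, 0.488, -0.488]
contact_force: [0.7, 0.7, 0.3]
gripper_width: 0.452
```

Request:
carry_out(grip=[0.45,0.45,0.45,0.45,0.45,0.45,0.45,0.45,0.45,0.45,0.45], delta_pos=[[3.5,0,2.1],[3.5,0,2.1],[3.5,0,2.1],[3.5,0,2.1],[3.5,0,2.1],[3.5,0,2.1],[3.5,0,2.1],[3.5,0,2.1],[1.5,0,0.9],[0.8,0,0.5],[0,0,0]], delta_rot=[[0,0,0],[0,0,0],[0,0,0],[0,0,0],[0,0,0],[0,0,0],[0,0,0],[0,0,0],[0,0,0],[0,0,0],[0,0,0]])

```text
time_s: 4.2
eef_pos: [0.5755, -0.0166, 0.2144]
ee_rot: [-0.511, 0.511, -0.489, 0.488]
contact_force: [0.6, 0.6, -0.7]
gripper_width: 0.45
```

```bash
python3 - <<'E'
from h import *
delta([.577,-.016,.12],target(np.radians(2.7)))
from bench import eyes
p=eyes.read_camera('top'); f=p['frame']; save(cv2.convertScaleAbs(cv2.resize(f[100:260,180:340],None,fx=3.75,fy=3.75,interpolation=cv2.INTER_CUBIC),alpha=1.4),'t1')
E
```

```text
t 4.2 p [ 0.5755 -0.0166  0.2144] rotvec tool [ 0.0004 -0.002  -0.0002] shift(cm) in current axes [-0.06  9.44  0.16] in target axes [-0.06  9.44  0.15] F [ 0.6  0.6 -0.7] T [-0.09  0.08  0.01] grip 0.45
```

View pics/t1.png

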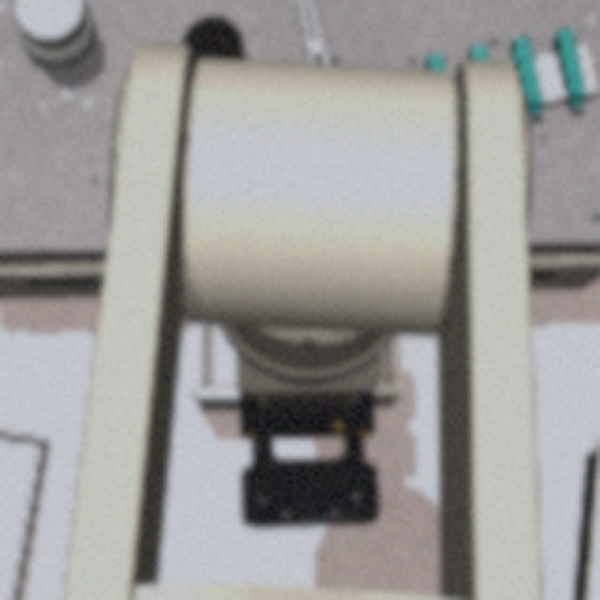

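Request:
carry_out(grip=[0.45,0.45,0.45,0.45,0.45,0.45], delta_pos=[[0,1,0.15],[0,2.5,0],[0,2.5,0],[0,2.5,0],[0,2,0],[0,1,0]], delta_rot=[[0,0,0],[0,0,0],[0,0,0],[0,0,0],[0,0,0],[0,0,0]])

```text
time_s: 4.85
eef_pos: [0.5752, -0.0152, 0.0974]
ee_rot: [-0.511, 0.512, -0.489, 0.487]
contact_force: [0.7, -0.3, -0.8]
gripper_width: 0.451
```

```bash
python3 - <<'E'
from h import *
delta([.577,-.016,.049],target(np.radians(2.7)))
from bench import eyes
p=eyes.read_camera('scene'); f=p['frame']; save(cv2.convertScaleAbs(cv2.resize(f[0:300,100:400],None,fx=2,fy=2,interpolation=cv2.INTER_CUBIC),alpha=1.2),'s2')
E
```

```text
t 4.85 p [ 0.5752 -0.0152  0.0974] rotvec tool [ 0.003   0.0003 -0.0004] shift(cm) in current axes [0.09 4.84 0.19] in target axes [0.09 4.84 0.18] F [ 0.7 -0.3 -0.8] T [-0.1   0.07  0.  ] grip 0.451
```

View pics/s2.png

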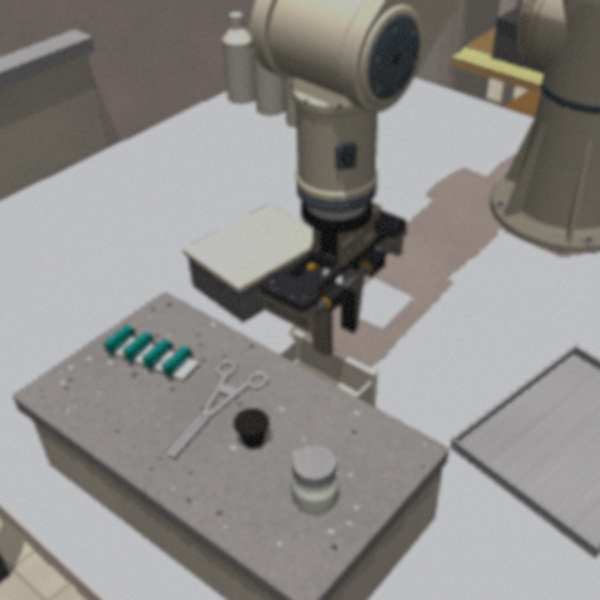

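The open fingers stand above the drawer's front panel (about (335,350) in the crop), and the arm is clear of the things on the counter. Next I go down and pinch gently.

Request:
carry_out(grip=[0.45,0.45,0.45,0.45,0.45,0.45], delta_pos=[[0,0.5,0.15],[0,1.3,0],[0,1.3,0],[0,1,0],[0,0.7,0],[0,0,0]], delta_rot=[[0,0,0],[0,0,0],[0,0,0],[0,0,0],[0,0,0],[0,0,0]])

```text
time_s: 5.5
eef_pos: [0.5777, -0.0164, 0.0503]
ee_rot: [-0.511, 0.512, -0.489, 0.488]
contact_force: [-0.9, -0.7, 0.7]
gripper_width: 0.45
```

Request:
carry_out(grip=[0.3,0.2,0.1,0,0,0,0,0], delta_pos=[[0,0,0],[0,0,0],[0,0,0],[0,0,0],[0,0,0],[0,0,0],[0,0,0],[0,0,0]], delta_rot=[[0,0,0],[0,0,0],[0,0,0],[0,0,0],[0,0,0],[0,0,0],[0,0,0],[0,0,0]], newtons=4)

```text
time_s: 6.3
eef_pos: [0.5779, -0.0164, 0.0518]
ee_rot: [-0.511, 0.512, -0.489, 0.488]
contact_force: [-3.2, -0.6, 6.6]
gripper_width: 0.089
```

```bash
python3 - <<'E'
from h import *
delta([.577,-.016,.049],target(np.radians(2.7)))
E
```

```text
t 6.3 p [ 0.5779 -0.0164  0.0518] rotvec tool [ 0.001  -0.0012 -0.    ] shift(cm) in current axes [-0.04  0.28 -0.09] in target axes [-0.04  0.28 -0.09] F [-3.2 -0.6  6.6] T [-0.17  0.73 -0.08] grip 0.089
```

Request:
carry_out(grip=[0,0,0], delta_pos=[[0,0,0],[0,0,0],[0,0,0]], delta_rot=[[0,0,0],[0,0,0],[0,0,0]], newtons=10)

```text
time_s: 6.6
eef_pos: [0.5779, -0.0164, 0.0518]
ee_rot: [-0.511, 0.512, -0.489, 0.488]
contact_force: [-3.7, -1.0, 6.2]
gripper_width: 0.084
```

```bash
python3 - <<'E'
from h import *
delta([.577,-.016,.049],target(np.radians(2.7)))
from bench import eyes
for n in ('scene','top'):
    p=eyes.read_camera(n); f=p['frame']; 
    g=f[140:260,200:340] if n=='scene' else f[150:230,210:310]
    save(cv2.convertScaleAbs(cv2.resize(g,None,fx=5,fy=5,interpolation=cv2.INTER_CUBIC),alpha=1.2),n+'3')
E
```

```text
t 6.6 p [ 0.5779 -0.0164  0.0518] rotvec tool [ 0.001  -0.0012 -0.    ] shift(cm) in current axes [-0.04  0.28 -0.09] in target axes [-0.04  0.28 -0.09] F [-3.7 -1.   6.2] T [-0.2   0.73  0.  ] grip 0.084
```

View pics/scene3.png

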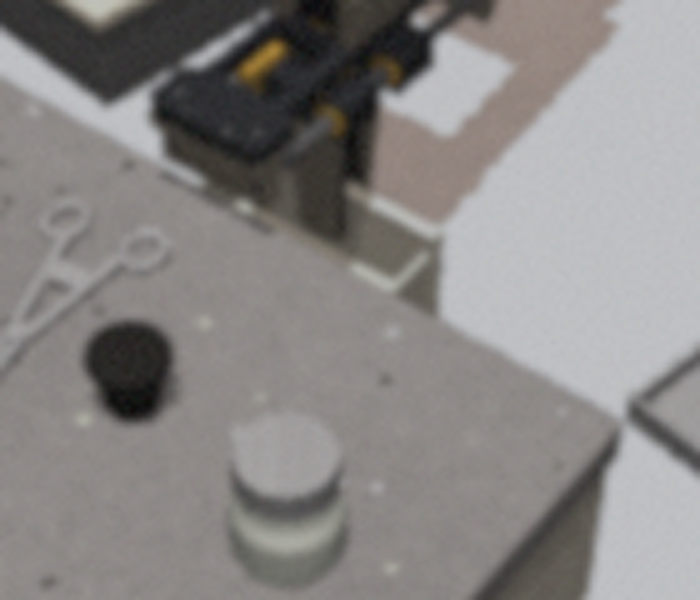

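View pics/top3.png

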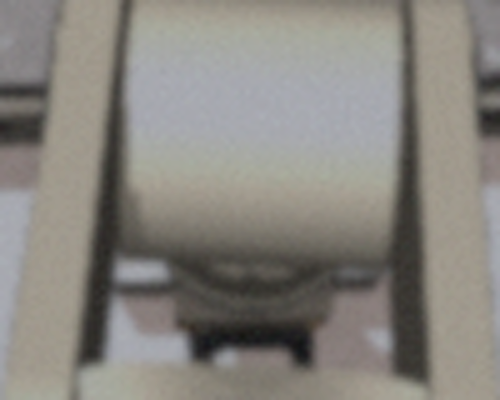

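Closing brought a steady upward force of about 6 N, so something is touching. I'll open, look at the free reading, rise a few mm and close again.

Request:
carry_out(grip=[0.2,0.2,0.2,0.2], delta_pos=[[0,0,0],[0,0,0],[0,0,0],[0,0,0]], delta_rot=[[0,0,0],[0,0,0],[0,0,0],[0,0,0]], newtons=4)

```text
time_s: 7.1
eef_pos: [0.5787, -0.0163, 0.0515]
ee_rot: [0.511, -0.511, 0.488, -0.488]
contact_force: [-0.5, 0.1, 0.4]
gripper_width: 0.199
```

Request:
carry_out(grip=[0.2,0.2,0.2], delta_pos=[[0,-0.2,0],[0,-0.2,0],[0,0,0]], delta_rot=[[0,0,0],[0,0,0],[0,0,0]])

```text
time_s: 7.4
eef_pos: [0.5788, -0.0164, 0.056]
ee_rot: [0.512, -0.511, 0.488, -0.489]
contact_force: [0.0, -0.0, -0.7]
gripper_width: 0.2
```

Request:
carry_out(grip=[0.1,0,0,0], delta_pos=[[0,0,0],[0,0,0],[0,0,0],[0,0,0]], delta_rot=[[0,0,0],[0,0,0],[0,0,0],[0,0,0]])

```text
time_s: 7.8
eef_pos: [0.5783, -0.0163, 0.0556]
ee_rot: [-0.511, 0.511, -0.488, 0.488]
contact_force: [-1.6, -0.7, 3.1]
gripper_width: 0.088
```

Request:
carry_out(grip=[0,0], delta_pos=[[0,0,0],[0,0,0]], delta_rot=[[0,0,0],[0,0,0]], newtons=12)

```text
time_s: 8.0
eef_pos: [0.5783, -0.0164, 0.0556]
ee_rot: [-0.511, 0.511, -0.489, 0.488]
contact_force: [-2.2, -0.1, 2.9]
gripper_width: 0.089
```

Request:
carry_out(grip=[0,0], delta_pos=[[0,0,0],[0,0,0]], delta_rot=[[0,0,0],[0,0,0]], newtons=25)

```text
time_s: 8.2
eef_pos: [0.5783, -0.0164, 0.0556]
ee_rot: [-0.511, 0.511, -0.488, 0.488]
contact_force: [-2.7, -0.5, 3.7]
gripper_width: 0.086
```

Request:
carry_out(grip=[0,0,0], delta_pos=[[0,0,0],[0,0,0],[0,0,0]], delta_rot=[[0,0,0],[0,0,0],[0,0,0]], newtons=45)

```text
time_s: 8.5
eef_pos: [0.5783, -0.0164, 0.0556]
ee_rot: [-0.511, 0.511, -0.488, 0.488]
contact_force: [-3.9, -0.3, 4.7]
gripper_width: 0.084
```

```bash
python3 - <<'E'
from h import *
delta([.578,-.016,.056],target(np.radians(2.7)))
E
```

```text
t 8.5 p [ 0.5783 -0.0164  0.0556] rotvec tool [ 0.0004 -0.0011  0.    ] shift(cm) in current axes [-0.04 -0.04 -0.03] in target axes [-0.04 -0.04 -0.03] F [-3.9 -0.3  4.7] T [-0.15  0.68 -0.07] grip 0.084
```

Request:
carry_out(grip=[0,0,0,0,0,0], delta_pos=[[0,-0.25,0.08],[0,-0.25,0.08],[0,-0.25,0.08],[0,-0.25,0.08],[0,0,0],[0,0,0]], delta_rot=[[-0.0175,0,0],[-0.0175,0,0],[-0.0175,0,0],[-0.0175,0,0],[0,0,0],[0,0,0]])

```text
time_s: 9.1
eef_pos: [0.5827, -0.0161, 0.0653]
ee_rot: [-0.494, 0.529, -0.505, 0.471]
contact_force: [0.6, -0.5, -3.5]
gripper_width: 0.084
```

```bash
cat > st.py <<'E'
from h import *
p,Rc,s=pose(); y=Rc.as_matrix()[:,1]; z=Rc.as_matrix()[:,2]
tilt=np.arcsin(-z[2]); yaw=np.arctan2(z[1],z[0])
heel=p+Rc.apply([0,.0436,.142])
print('t',round(s['time_s'],2),'p',p.round(4),'tilt',np.degrees(tilt).round(2),'yaw',np.degrees(yaw).round(2),'heel',heel.round(4),'F',np.round(s['contact_force'],1),'T',np.round(s['ft_torque'],2),'g',round(s['gripper_width'],3))
E
python3 st.py
```

```text
t 9.1 p [ 0.5827 -0.0161  0.0653] tilt 3.94 yaw 2.64 heel [ 0.7213 -0.0098  0.0121] F [ 0.6 -0.5 -3.5] T [-0.14 -0.14  0.01] g 0.084
```

Request:
carry_out(grip=[0,0,0], delta_pos=[[0,0,-0.15],[0,0,-0.15],[0,0,0]], delta_rot=[[0,0,0],[0,0,0],[0,0,0]])

```text
time_s: 9.4
eef_pos: [0.5786, -0.0163, 0.0656]
ee_rot: [-0.493, 0.529, -0.505, 0.471]
contact_force: [0.6, 0.6, -3.8]
gripper_width: 0.085
```

Request:
carry_out(grip=[0,0], delta_pos=[[0,0,-0.1],[0,0,0]], delta_rot=[[0,0,0],[0,0,0]])

```text
time_s: 9.6
eef_pos: [0.5778, -0.0163, 0.0658]
ee_rot: [-0.493, 0.529, -0.505, 0.471]
contact_force: [0.5, 0.9, -4.0]
gripper_width: 0.084
```

```bash
python3 st.py
```

```text
t 9.6 p [ 0.5778 -0.0163  0.0658] tilt 4.01 yaw 2.63 heel [ 0.7163 -0.01    0.0123] F [ 0.5  0.9 -4. ] T [ 0.01  0.02 -0.03] g 0.084
```

Request:
carry_out(grip=[0,0], delta_pos=[[0,0,-0.1],[0,0,0]], delta_rot=[[0,0,0],[0,0,0]])

```text
time_s: 9.8
eef_pos: [0.5776, -0.0163, 0.0659]
ee_rot: [-0.494, 0.529, -0.505, 0.471]
contact_force: [5.3, 0.5, -7.1]
gripper_width: 0.087
```

Request:
carry_out(grip=[0,0], delta_pos=[[0,0,-0.1],[0,0,0]], delta_rot=[[0,0,0],[0,0,0]])

```text
time_s: 10.0
eef_pos: [0.5775, -0.0164, 0.0661]
ee_rot: [-0.494, 0.528, -0.504, 0.472]
contact_force: [6.1, 1.8, -8.5]
gripper_width: 0.083
```

The stop caught on the lip at 4° (Fx rose to 6 N). I'll back off, tilt further and try again.

Request:
carry_out(grip=[0,0,0,0,0], delta_pos=[[0,0,0.3],[0,0,0.1],[0,-0.25,0.08],[0,-0.25,0.08],[0,0,0]], delta_rot=[[0,0,0],[0,0,0],[-0.0175,0,0],[-0.0175,0,0],[0,0,0]])

```text
time_s: 10.5
eef_pos: [0.5827, -0.0162, 0.0708]
ee_rot: [-0.484, 0.538, -0.513, 0.462]
contact_force: [-0.5, -0.4, -4.6]
gripper_width: 0.08
```

```bash
python3 st.py
```

```text
t 10.5 p [ 0.5827 -0.0162  0.0708] tilt 6.03 yaw 2.64 heel [ 0.7192 -0.0099  0.0125] F [-0.5 -0.4 -4.6] T [-0.09  0.22 -0.02] g 0.08
```

Request:
carry_out(grip=[0,0,0,0], delta_pos=[[0,0.05,-0.2],[0,0,-0.15],[0,0,-0.1],[0,0,0]], delta_rot=[[0,0,0],[0,0,0],[0,0,0],[0,0,0]])

```text
time_s: 10.9
eef_pos: [0.5771, -0.0164, 0.0705]
ee_rot: [-0.484, 0.538, -0.513, 0.462]
contact_force: [-0.2, -0.5, -3.0]
gripper_width: 0.083
```

```bash
python3 st.py
```

```text
t 10.9 p [ 0.5771 -0.0164  0.0705] tilt 6.03 yaw 2.63 heel [ 0.7136 -0.0102  0.0122] F [-0.2 -0.5 -3. ] T [-0.07  0.09 -0.  ] g 0.083
```

Request:
carry_out(grip=[0,0], delta_pos=[[0,0,-0.12],[0,0,0]], delta_rot=[[0,0,0],[0,0,0]])

```text
time_s: 11.1
eef_pos: [0.5759, -0.0165, 0.0706]
ee_rot: [-0.484, 0.538, -0.513, 0.462]
contact_force: [0.7, -0.1, -4.0]
gripper_width: 0.087
```

Request:
carry_out(grip=[0,0], delta_pos=[[0,0,-0.12],[0,0,0]], delta_rot=[[0,0,0],[0,0,0]])

```text
time_s: 11.3
eef_pos: [0.5748, -0.0165, 0.0707]
ee_rot: [-0.484, 0.538, -0.513, 0.462]
contact_force: [-0.1, -0.8, -3.0]
gripper_width: 0.083
```

Request:
carry_out(grip=[0,0], delta_pos=[[0,0,-0.12],[0,0,0]], delta_rot=[[0,0,0],[0,0,0]])

```text
time_s: 11.5
eef_pos: [0.5735, -0.0166, 0.0708]
ee_rot: [-0.484, 0.538, -0.513, 0.462]
contact_force: [-0.5, 0.3, -3.9]
gripper_width: 0.082
```

It clears at 6°. I continue the draw along the slant, slowly at first.

Request:
carry_out(grip=[0,0,0,0,0,0], delta_pos=[[0,0,-0.2],[0,0,-0.2],[0,0,-0.2],[0,0,-0.2],[0,0,-0.2],[0,0,0]], delta_rot=[[0,0,0],[0,0,0],[0,0,0],[0,0,0],[0,0,0],[0,0,0]])

```text
time_s: 12.1
eef_pos: [0.5635, -0.017, 0.0719]
ee_rot: [-0.484, 0.538, -0.513, 0.462]
contact_force: [-1.3, -0.8, -4.9]
gripper_width: 0.082
```

```bash
python3 st.py
```

```text
t 12.1 p [ 0.5635 -0.017   0.0719] tilt 6.03 yaw 2.64 heel [ 0.7    -0.0108  0.0136] F [-1.3 -0.8 -4.9] T [-0.05  0.22  0.01] g 0.082
```

Request:
carry_out(grip=[0,0,0,0,0,0,0,0,0,0], delta_pos=[[0,0,-0.3],[0,0,-0.4],[0,0,-0.4],[0,0,-0.4],[0,0,-0.4],[0,0,-0.4],[0,0,-0.4],[0,0,-0.4],[0,0,-0.4],[0,0,0]], delta_rot=[[0,0,0],[0,0,0],[0,0,0],[0,0,0],[0,0,0],[0,0,0],[0,0,0],[0,0,0],[0,0,0],[0,0,0]])

```text
time_s: 13.1
eef_pos: [0.5285, -0.0186, 0.0756]
ee_rot: [-0.484, 0.538, -0.513, 0.462]
contact_force: [0.4, 0.1, -4.3]
gripper_width: 0.086
```

```bash
python3 st.py
```

```text
t 13.1 p [ 0.5285 -0.0186  0.0756] tilt 6.05 yaw 2.63 heel [ 0.6649 -0.0124  0.0173] F [ 0.4  0.1 -4.3] T [-0.07  0.21 -0.04] g 0.086
```

Request:
carry_out(grip=[0,0,0,0,0,0,0,0,0,0,0], delta_pos=[[0,0,-0.4],[0,0,-0.6],[0,0,-0.7],[0,0,-0.7],[0,0,-0.7],[0,0,-0.7],[0,0,-0.7],[0,0,-0.7],[0,0,-0.7],[0,0,-0.5],[0,0,0]], delta_rot=[[0,0,0],[0,0,0],[0,0,0],[0,0,0],[0,0,0],[0,0,0],[0,0,0],[0,0,0],[0,0,0],[0,0,0],[0,0,0]])

```text
time_s: 14.2
eef_pos: [0.4648, -0.0216, 0.0823]
ee_rot: [-0.484, 0.538, -0.513, 0.462]
contact_force: [-0.3, 0.0, -4.8]
gripper_width: 0.086
```

```bash
python3 st.py; python3 - <<'E'
from h import *
from bench import eyes
for n in ('scene','top'):
    p=eyes.read_camera(n); f=p['frame']
    g=f[60:300,100:400] if n=='scene' else f[60:260,150:400]
    save(cv2.convertScaleAbs(cv2.resize(g,None,fx=2.4,fy=2.4,interpolation=cv2.INTER_CUBIC),alpha=1.3),n+'4')
E
```

```text
t 14.2 p [ 0.4648 -0.0216  0.0823] tilt 6.04 yaw 2.63 heel [ 0.6012 -0.0153  0.024 ] F [-0.3  0.  -4.8] T [-0.08  0.2  -0.05] g 0.086
```

View pics/scene4.png

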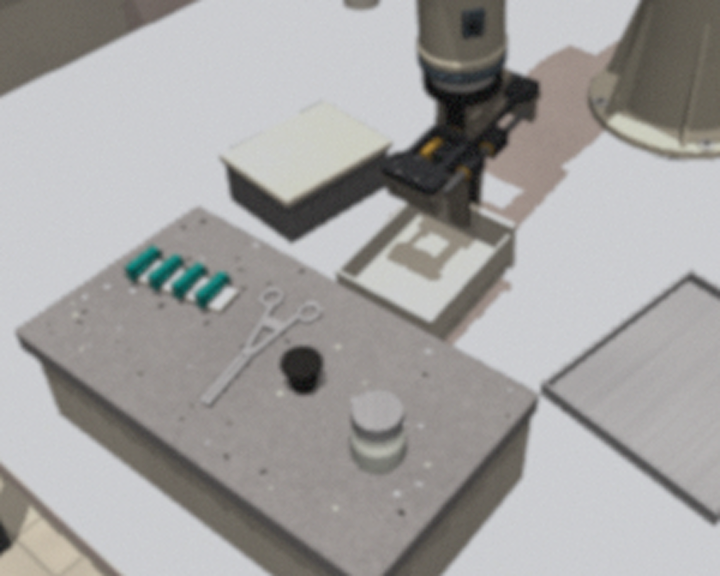

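View pics/top4.png

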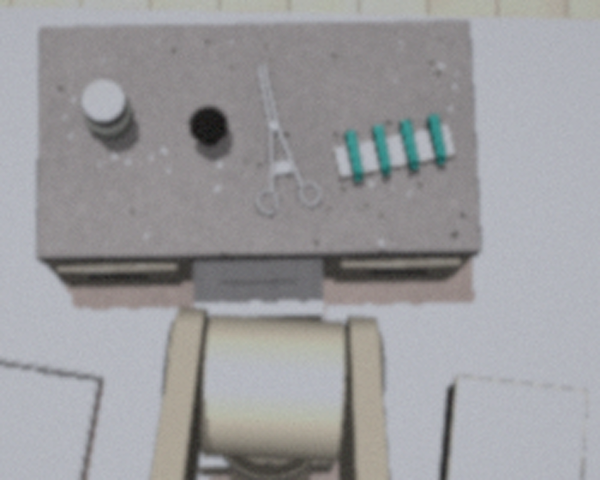

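The drawer is fully out of the bay, with bare deck showing at (258,280) in the top crop, and the counter items look undisturbed. Next I lift, level and carry it.

```bash
python3 - <<'E'
from h import *
p,Rc,s=pose()
print('up 7cm', (Rc.inv().apply([0,0,.07])*100).round(2))
delta([.366,.270,.12],target(np.radians(-7.8)))
E
```

```text
up 7cm [ 0.   -6.96 -0.73]
t 14.3 p [ 0.4658 -0.0216  0.0824] rotvec tool [0.1042 0.182  0.0096] shift(cm) in current axes [-29.58  -2.84  -8.98] in target axes [-27.53  -3.76 -13.85] F [ 0.3 -0.3 -3.9] T [-0.07  0.23  0.01] grip 0.083
```

Request:
carry_out(grip=[0,0,0,0,0,0,0,0,0,0,0,0], delta_pos=[[0,-0.3,-0.03],[0,-0.6,-0.06],[0,-0.8,-0.08],[0,-0.8,-0.08],[0,-0.8,-0.08],[0,-0.8,-0.08],[0,-0.8,-0.08],[0,-0.6,-0.06],[0,-0.3,-0.03],[0,0,0],[0,0,0],[0,0,0]], delta_rot=[[0,0,0],[0,0,0],[0,0,0],[0,0,0],[0,0,0],[0,0,0],[0.01,0,0],[0.02,0,0],[0.025,0,0],[0.025,0,0],[0.015,0,0],[0.01,0,0]])

```text
time_s: 15.5
eef_pos: [0.4651, -0.0216, 0.1403]
ee_rot: [0.511, -0.511, 0.488, -0.488]
contact_force: [0.2, 0.4, -4.1]
gripper_width: 0.087
```

Request:
carry_out(grip=[0,0,0,0,0,0], delta_pos=[[0,0,-0.5],[0,0,-0.5],[0,0,-0.5],[0,0,-0.5],[0,0,-0.5],[0,0,0]], delta_rot=[[0,0.03,0],[0,0.04,0],[0,0.045,0],[0,0.04,0],[0,0.027,0],[0,0,0]])

```text
time_s: 16.1
eef_pos: [0.4398, -0.0208, 0.1403]
ee_rot: [0.464, -0.465, 0.533, -0.533]
contact_force: [-0.0, 0.2, -4.3]
gripper_width: 0.085
```

```bash
python3 st.py; python3 - <<'E'
from h import *
delta([.366,.270,.12],target(np.radians(-7.8)))
E
```

```text
t 16.1 p [ 0.4398 -0.0208  0.1403] tilt 0.06 yaw -7.86 heel [ 0.5804 -0.0402  0.0966] F [-0.   0.2 -4.3] T [-0.06  0.34  0.01] g 0.085
t 16.1 p [ 0.4398 -0.0208  0.1403] rotvec tool [ 0.0011 -0.001   0.0001] shift(cm) in current axes [-27.8    2.04 -11.29] in target axes [-27.81   2.03 -11.26] F [-0.   0.2 -4.3] T [-0.06  0.34  0.01] grip 0.085
```

Request:
carry_out(grip=[0,0,0,0,0,0,0,0,0,0,0,0], delta_pos=[[-0.8,0,-0.3],[-1.8,0,-0.7],[-2.6,0,-1.1],[-3.1,0,-1.3],[-3.1,0,-1.3],[-3.1,0,-1.3],[-3.1,0,-1.3],[-3.1,0,-1.3],[-3.1,0,-1.2],[-2.2,0,-0.9],[-1.2,0,-0.4],[-0.6,0,-0.2]], delta_rot=[[0,0,0],[0,0,0],[0,0,0],[0,0,0],[0,0,0],[0,0,0],[0,0,0],[0,0,0],[0,0,0],[0,0,0],[0,0,0],[0,0,0]])

```text
time_s: 17.3
eef_pos: [0.3662, 0.2711, 0.1405]
ee_rot: [0.465, -0.465, 0.532, -0.532]
contact_force: [-0.3, -0.1, -5.4]
gripper_width: 0.084
```

Request:
carry_out(grip=[0,0,0,0,0,0,0], delta_pos=[[0,0.5,0],[0,1.2,0],[0,1.5,0],[0,1.4,0],[0,0.8,0],[0,0,0],[0,0,0]], delta_rot=[[0,0,0],[0,0,0],[0,0,0],[0,0,0],[0,0,0],[0,0,0],[0,0,0]])

```text
time_s: 18.0
eef_pos: [0.3667, 0.2695, 0.0865]
ee_rot: [-0.465, 0.465, -0.533, 0.533]
contact_force: [0.1, -0.3, -4.6]
gripper_width: 0.088
```

```bash
python3 st.py; python3 - <<'E'
from h import *
delta([.366,.270,.0466],target(np.radians(-7.8)))
from bench import eyes
for n in ('scene','top'):
    p=eyes.read_camera(n); f=p['frame']
    g=f[100:300,270:500] if n=='scene' else f[160:340,60:290]
    save(cv2.convertScaleAbs(cv2.resize(g,None,fx=3,fy=3,interpolation=cv2.INTER_CUBIC),alpha=1.3),n+'5')
E
```

```text
t 18.0 p [0.3667 0.2695 0.0865] tilt 0.02 yaw -7.83 heel [0.5073 0.2501 0.0428] F [ 0.1 -0.3 -4.6] T [-0.05  0.36 -0.02] g 0.088
t 18.0 p [0.3667 0.2695 0.0865] rotvec tool [ 0.0003 -0.0005  0.0004] shift(cm) in current axes [-0.04  3.99 -0.07] in target axes [-0.04  3.99 -0.07] F [ 0.1 -0.3 -4.6] T [-0.05  0.36 -0.02] grip 0.088
```

View pics/scene5.png

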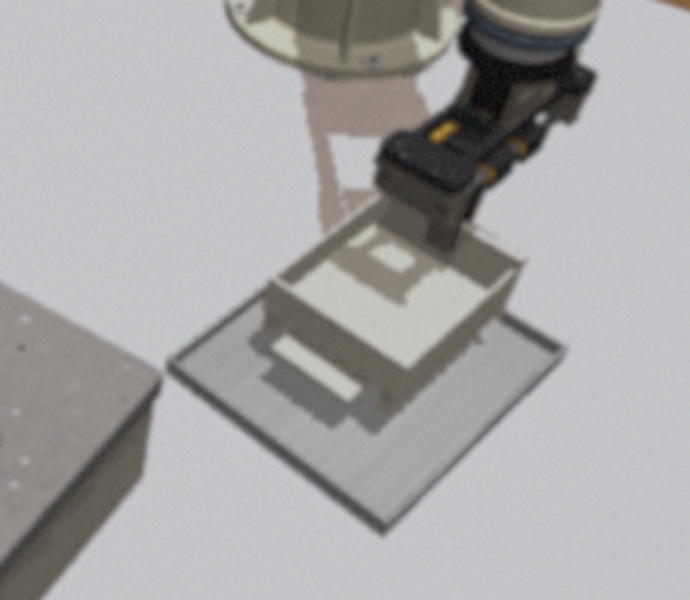

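View pics/top5.png

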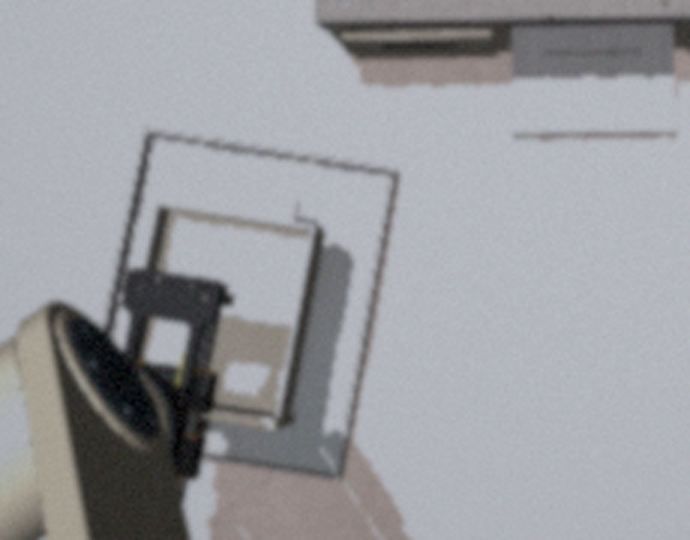

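```bash
python3 - <<'E'
from h import *
import pickle
p=pickle.load(open('d0.pkl','rb'))['top']
C=np.array([.4446,.259]);a=np.radians(-7.8);Q=np.array([[np.cos(a),np.sin(a)],[-np.sin(a),np.cos(a)]])
for u,v,z in [(163,208,.099),(322,228,.099),(292,425,.099)]:
    w=ray((60+(u-1)/3,160+(v-1)/3),p,z); print(w.round(4),'tray coords',(Q@(w[:2]-C)).round(4))
E
```

```text
[0.511 0.304 0.099] tray coords [0.0597 0.0536]
[0.4988 0.186  0.099 ] tray coords [ 0.0636 -0.0649]
[0.3569 0.2004 0.099 ] tray coords [-0.0789 -0.0699]
```

Request:
carry_out(grip=[0,0,0,0,0,0,0], delta_pos=[[-0.2,0.5,0],[-0.2,0.8,0],[0,0.8,0],[0,0.7,0],[0,0.5,0],[0,0.3,0],[0,0,0]], delta_rot=[[0,0,0],[0,0,0],[0,0,0],[0,0,0],[0,0,0],[0,0,0],[0,0,0]])

```text
time_s: 18.8
eef_pos: [0.3668, 0.2737, 0.0501]
ee_rot: [0.465, -0.465, 0.533, -0.533]
contact_force: [-0.0, 0.5, -4.9]
gripper_width: 0.082
```

Request:
carry_out(grip=[0,0,0,0], delta_pos=[[0,0.1,0],[0,0.1,0],[0,0,0],[0,0,0]], delta_rot=[[0,0,0],[0,0,0],[0,0,0],[0,0,0]])

```text
time_s: 19.2
eef_pos: [0.3671, 0.2739, 0.0487]
ee_rot: [-0.465, 0.465, -0.533, 0.533]
contact_force: [0.4, -0.2, -5.0]
gripper_width: 0.085
```

```bash
python3 st.py
```

```text
t 19.2 p [0.3671 0.2739 0.0487] tilt -0.01 yaw -7.79 heel [0.5078 0.2547 0.0051] F [ 0.4 -0.2 -5. ] T [-0.    0.42  0.02] g 0.085
```

Request:
carry_out(grip=[0,0,0], delta_pos=[[0,0.08,0],[0,0.07,0],[0,0,0]], delta_rot=[[0,0,0],[0,0,0],[0,0,0]])

```text
time_s: 19.5
eef_pos: [0.3671, 0.2739, 0.0471]
ee_rot: [-0.465, 0.465, -0.533, 0.533]
contact_force: [-0.1, -0.1, -3.9]
gripper_width: 0.082
```

Request:
carry_out(grip=[0,0,0], delta_pos=[[0,0.05,0],[0,0,0],[0,0,0]], delta_rot=[[0,0,0],[0,0,0],[0,0,0]])

```text
time_s: 19.8
eef_pos: [0.367, 0.2739, 0.0467]
ee_rot: [0.465, -0.465, 0.533, -0.533]
contact_force: [-2.5, 0.1, -1.7]
gripper_width: 0.084
```

```bash
python3 st.py
```

```text
t 19.8 p [0.367  0.2739 0.0467] tilt 0.0 yaw -7.79 heel [0.5077 0.2547 0.003 ] F [-2.5  0.1 -1.7] T [-0.03  0.42  0.03] g 0.084
```

Request:
carry_out(grip=[0,0,0], delta_pos=[[0,0.05,0],[0,0,0],[0,0,0]], delta_rot=[[0,0,0],[0,0,0],[0,0,0]])

```text
time_s: 20.1
eef_pos: [0.367, 0.2739, 0.0466]
ee_rot: [0.465, -0.465, 0.533, -0.533]
contact_force: [-4.0, -2.1, 8.1]
gripper_width: 0.085
```

Request:
carry_out(grip=[0,0,0], delta_pos=[[0,0,0],[0,0,0],[0,0,0]], delta_rot=[[0,0,0],[0,0,0],[0,0,0]], newtons=6)

```text
time_s: 20.4
eef_pos: [0.367, 0.2739, 0.0465]
ee_rot: [0.465, -0.465, 0.533, -0.533]
contact_force: [-5.1, -0.5, 6.5]
gripper_width: 0.086
```

```bash
python3 st.py
```

```text
t 20.4 p [0.367  0.2739 0.0465] tilt 0.0 yaw -7.79 heel [0.5077 0.2547 0.0029] F [-5.1 -0.5  6.5] T [-0.2   0.75  0.04] g 0.086
```

The drawer is seated and pressing lightly, about 6 N. I open the fingers and withdraw straight up.

Request:
carry_out(grip=[0.12,0.16,0.22,0.3,0.3], delta_pos=[[0,0,0],[0,0,0],[0,0,0],[0,0,0],[0,0,0]], delta_rot=[[0,0,0],[0,0,0],[0,0,0],[0,0,0],[0,0,0]])

```text
time_s: 20.9
eef_pos: [0.3672, 0.2739, 0.0461]
ee_rot: [-0.465, 0.465, -0.533, 0.533]
contact_force: [-0.6, -0.4, -0.3]
gripper_width: 0.3
```

Request:
carry_out(grip=[0.3,0.3,0.3,0.3,0.3,0.3,0.3], delta_pos=[[0,-0.5,0],[0,-1,0],[0,-1.5,0],[0,-2.5,0],[0,-3,0],[0,-3,0],[0,-2,0]], delta_rot=[[0,0,0],[0,0,0],[0,0,0],[0,0,0],[0,0,0],[0,0,0],[0,0,0]])

```text
time_s: 21.6
eef_pos: [0.3676, 0.2743, 0.184]
ee_rot: [-0.466, 0.464, -0.533, 0.533]
contact_force: [0.5, -0.2, -0.1]
gripper_width: 0.296
```

Request:
carry_out(grip=[0.3,0.3,0.3,0.3,0.3,0.3,0.3,0.3,0.3,0.3], delta_pos=[[-1,0,0],[-2,0,0],[-3,0,0],[-3,0,0],[-3,0,0],[-3,0,0],[-3,0,0],[-2,0,0],[-1,0,0],[0,0,0]], delta_rot=[[0,0,0],[0,0,0],[0,0,0],[0,0,0],[0,0,0],[0,0,0],[0,0,0],[0,0,0],[0,0,0],[0,0,0]])

```text
time_s: 22.6
eef_pos: [0.3948, 0.4832, 0.1795]
ee_rot: [-0.465, 0.466, -0.532, 0.533]
contact_force: [0.7, -0.3, 0.3]
gripper_width: 0.303
```

```bash
python3 st.py; python3 - <<'E'
from h import *
from bench import eyes
for n in ('scene','top'):
    p=eyes.read_camera(n); f=p['frame']
    g=f[100:300,150:480] if n=='scene' else f[50:340,60:370]
    save(cv2.convertScaleAbs(cv2.resize(g,None,fx=2,fy=2,interpolation=cv2.INTER_CUBIC),alpha=1.3),n+'6')
E
```

```text
t 22.6 p [0.3948 0.4832 0.1795] tilt 0.05 yaw -7.71 heel [0.5355 0.4641 0.1358] F [ 0.7 -0.3  0.3] T [-0.07  0.06  0.03] g 0.303
```

View pics/scene6.png

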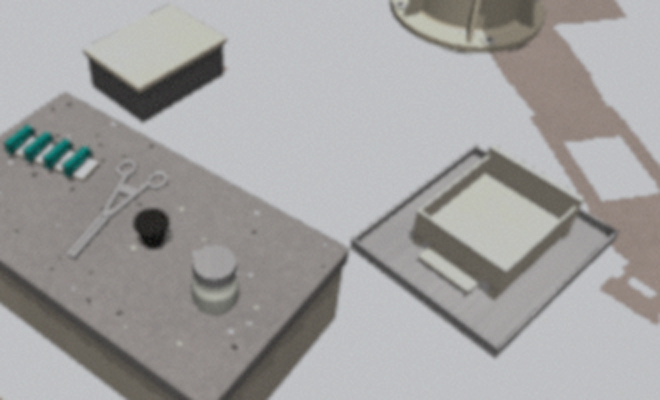

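View pics/top6.png

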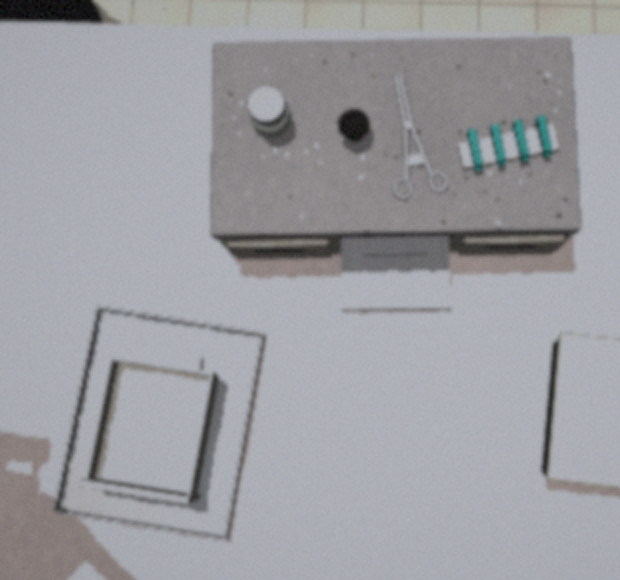

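The drawer sits flat and upright inside the tray, with walls clear on all sides (top crop (150,435)). The counter items look unmoved and the robot is clear, so I hand in.

```bash
python3 -c "
from bench import order
print(order.finish_job())"
```

```text
the job is handed in; nothing more can be done
None
```

The drawer is out of the bay and sits upright and flat in the wash tray; I handed the job in at about 22.7 s of the 61 s allowed.

- **Tilt and draw:** I pinched the front panel, starting at 4 N, and tilted the drawer back on its heel. At 4° the stop caught on the lip, with about 6 N along the pull and 8.5 N down at the wrist. I backed off and tilted to 6°, and there it slid free. I drew it out along its slant with no resistance.
- **Setting down:** I levelled it and lowered it into the tray. At touchdown it pressed with about 8 N at most. Then I opened the fingers and withdrew straight up and to the side.
- **Last checks:** The final pictures show the drawer inside the tray with clear space on all sides. The jar, stopper, forceps and clamps look to be in their starting places, judged by eye. The gripper is empty, and the force reading is within its usual noise (under 1 N).
- **What disagreed:**
  - The first pinch showed a steady 6 N upward force, so I opened, rose 4 mm and gripped again. It fell to about 3 N, rose to nearly 5 N as I tightened the grip, and went away once the front was lifted. I never found its cause.
  - The picture taken above the tray put the drawer about 6 mm off-centre, so I shifted it 4 mm before lowering. I did not measure its final centring.

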